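# Clear the repair bench

### The arm

A 7-joint arm with a two-finger parallel gripper is mounted at the origin on the work surface. World frame = base frame: x ahead of the robot, y to its left, z up, the work surface at z = 0. Lengths are in m, angles in rad, forces in N, time in s.
With the tool pointing down it reaches from about 0.425 to 1.025 m from the base axis. Payload 3.6 kg.
Tool frame: the origin (TCP) lies between the finger pads; the fingertips stand 25 mm ahead of it and the grasp point (between the pads) lies 6 mm ahead of it; z points along the fingers, x is the direction in which the jaws open and shut, and the axes are right-handed (so a half turn about z gives the same grasp; the last joint's range is limited). The gripper opens to 85 mm and grips with 20 to 120 N. Pads are 22 mm wide; open, the fingers measure 114 mm over their backs; the gripper's body (76 mm by 85 mm) begins 54 mm behind the grasp point. The pads swing forward as they close: fully open they stand 13 mm farther back than shut.
Start: joints at [1.159, 0.591, 0.048, 1.609, -0.033, 0.943, -0.034], TCP at [0.227, -0.689, 0.256] pointing down, gripper open.
Joint ranges: [-2.69, 2.69], [-0.47, 2.24], [-1.27, 1.36], [0.19, 2.51], [-1.53, 4.68], [0.08, 2.07], [-3.09, 3.09]. Speed limits (rad/s): [2.57, 2.57, 3.14, 3.14, 3.14, 3.14, 3.14].

### API

Orientations are given as a rotation vector (axis times angle).
In Python, from workcell import state, camera, camera_model, sign_off gives the robot as it stands.
- The arm moves only by the tool send_rows, never from a script. Its argument "increments" is text: rows parted by semicolons, each of 6 numbers parted by spaces: the shift along the tool's x, y, z normalised to -1 to 1, where 1 is 250 mm, then the turn, a rotation vector about the tool's x, y, z normalised to -1 to 1, where 1 is pi rad. In form: tx ty tz ax ay az; .... A call has 1 to 10 rows; each row is the pose to reach, as a shift and turn from the pose measured when the call began, along the tool's axes at that moment, turning the shorter way round; what a row does not reach only later rows make up. A row lasts 1/10 s, in which the tool goes at most 50 mm and 8.59 degrees, less where a joint would pass 70% of its speed; a pose out of reach is approached as far as the arm can. A call with a number of a shift or a turn outside -1 to 1 is refused whole. A call with a gripper value outside its range is refused whole. "gripper" is the opening, from 0 (shut) to 1 (fully open), set as the call begins (left out, the last holds). The fingers move at their own pace and stop on an object; "force" is the grip in N (left out, the last holds). Time passes only in rows, so rows that repeat a pose let the fingers close. It gives the time, the measured TCP pose, the force and the opening at its end, in the units of the state.
- state(): the state, without advancing time (a new reading comes with each control period).
- camera(name): name is "scene" or "top"; returns the picture (384x512x3 uint8, blue, green, red); there is no depth.
- camera_model(name): a dict with "mtx" (3x3 intrinsics, pixels), "k1" (the pictures are not rectified: a ray, as slopes to the right and down, at radius r is drawn at 1 + k1 r^2 times it, then the intrinsics apply), "R" (3x3) and "t" (3): a world point X has camera coordinates R X + t. Camera axes: x right, y down, z forward; pixel columns grow to the right and rows downward; lengths in m; the calibration is good to about 2 mm. A picture is of the moment at which its call begins. camera_model takes no time and is no camera call.
- sign_off(): hands the job in, once; it reports no verdict.
The state is a dict: "t": time; "q": joint angles; "qd": joint speeds; "joint_efforts": joint torques, N m; "tcp_pos": TCP position; "ee_rot": TCP orientation; "contact_force": force on the tool from outside, world axes, zero at the start; "torque": the same for the moment, N m; "finger_gap": finger opening in m.
Only numpy, scipy, OpenCV 4.12 (cv2) and the standard library are available. Lean on these libraries where they do the work, as an engineer would, in place of code of your own. Each camera call takes 0.05 s, during which the arm holds its last target.

### The job

Clear up after the repair: stand the large socket in the larger bay of the black socket tray and the small socket in its smaller bay, lay the screwdriver lengthwise and flat inside the blue tool tray, stand the spent battery (red tape over its top) in the red tub and the good green battery in the green tub. Leave the solder reel where it stands.

Things in the scene. Friction and masses are not known exactly. Their poses are not given: they have to be found in the camera images.
- large_socket: Large chrome wrench socket, a plain cylinder 32 mm in diameter and 63 mm tall, standing upright on the table; a dark opening shows in its top. Origin at the centre of its underside, z up its axis. About 150 g.
- small_socket: Small chrome wrench socket, a plain cylinder 20 mm in diameter and 50 mm tall, standing upright on the table; a dark opening shows in its top. Origin at the centre of its underside, z up its axis. About 70 g.
- good_cell: Good battery: green cylinder 34 mm in diameter and 60 mm tall with a bare silver disc and terminal (1.5 mm high) in the middle of its green top, standing upright. Origin at the centre of its underside, z up its axis. About 140 g.
- spent_cell: Spent battery: grey cylinder 34 mm in diameter and 60 mm tall whose top and upper quarter are covered with red tape, standing upright. Origin at the centre of its underside, z up its axis. About 140 g.
- screwdriver: Screwdriver lying on the table, 180 mm long. Black and red eight-sided handle 100 mm long and 28 mm across its flats, steel shaft 80 mm long and 7 mm thick. Origin below the middle of the handle, on the flat it lies on; x points along the tool towards the shaft's end, so the handle spans x -50 to +50 mm and the shaft +50 to +130 mm; its axis is 14 mm above the origin. The middle of its whole length is at x = +40 mm, its centre of mass near x = +8 mm. About 110 g.
- socket_tray: Black open tray with grey liner, fixed to the table, 230 mm (x) by 115 mm (y) outside, walls 4 mm thick and 14 mm high, floor 4 mm above the table. Origin at the centre of its underside. A cross wall, 4 mm thick and 14 mm high, stands at x = -30 mm: the smaller bay reaches from x = -111 to -32 mm (centre -71.5 mm), the larger bay from -28 to +111 mm (centre +41.5 mm); both are 107 mm wide in y. The smaller bay is always on the tray's -x side, the side nearer the robot.
- tool_tray: Blue open tray without a cross wall, fixed to the table, 230 mm (x, lengthwise) by 115 mm (y) outside, walls 4 mm thick and 12 mm high, floor 4 mm above the table (inside 222 by 107 mm). Origin at the centre of its underside.
- red_tub: Red square open tub, fixed to the table, 100 by 100 mm outside, walls 4 mm thick and 28 mm high, floor 4 mm above the table. Origin at the centre of its underside.
- green_tub: Green square open tub, fixed to the table, 100 by 100 mm outside, walls 4 mm thick and 28 mm high, floor 4 mm above the table. Origin at the centre of its underside.
- solder_reel: Reel of solder standing among the things, to be left alone: silver wire between yellow flanges 46 mm in diameter, 40 mm tall. Origin at the centre of its underside.
Mind the look-alikes: they are no part of the job. Leave any orange or purple look-alike of the good_cell alone.

How it is judged:
By the outcome, as a careful person would: the job done as asked, in the order asked, and still so for the second after the job is handed in, with the robot touching nothing.
It also fails if it takes over 128 s, if anything falls off the work surface, if the arm or the gripper's body presses on something with over 40 N, if the wrist force passes 120 N, or if a joint passes its speed limit or range.

## Working session

There is one attempt and no reset: what is moved stays moved. The work goes in short steps, Python scripts to look and compute and a tool call to move; the robot and the scene stay as the last step left them, time stands still between calls to the robot, and variables do not carry over. Pictures are saved under pics/ and viewed, and the job is handed in when it is done.

Besides the shell and the picture viewer there is one more tool, called after ">>>" in YAML: its name, and indented under it one key for each argument. send_rows: Moves the arm, as the interface text tells. Scaled input: -1 to 1 covers 250 mm each way for a shift and pi rad each way for a turn. Its arguments: {"type":"object","properties":{"increments":{"type":"string"},"gripper":{"type":"number"},"force":{"type":"number"}},"required":["increments"]}

```bash
ls; mkdir -p pics; python3 - <<'E'
from workcell import state,camera,camera_model
import cv2,numpy as np
s=state();print(s)
for n in("scene","top"):
    im=camera(n);cv2.imwrite(f"pics/{n}0.png",im)
    m=camera_model(n);print(n,m)
E
```

```text
pics
{'t': 0.0, 'q': array([ 1.15948736,  0.59213848,  0.04827562,  1.60984012, -0.03331057,
        0.94270441, -0.03372424]), 'qd': array([-0.00037834, -0.0006714 , -0.0013689 ,  0.00086458,  0.00143174,
        0.00130173,  0.00144915]), 'joint_efforts': array([ 2.22135018e-04, -5.48688376e+01,  1.54674020e+00, -1.98124123e+01,
        9.45569656e-03,  8.72922043e-03, -1.64473576e-06]), 'tcp_pos': array([ 0.22633346, -0.68794261,  0.25511963]), 'ee_rot': array([-2.54401644,  1.84111735,  0.00300354]), 'contact_force': array([-0.61323194, -0.47802214,  0.75475101]), 'torque': array([-0.03179011,  0.00728741,  0.02569922]), 'finger_gap': 0.08551427005559006}
scene {'mtx': array([[421.53044505,   0.        , 253.28382974],
       [  0.        , 421.53044505, 193.25697074],
       [  0.        ,   0.        ,   1.        ]]), 'k1': 0.039966442101011544, 'R': array([[-1.43882606e-01,  9.89594421e-01, -8.23405388e-04],
       [ 7.18380793e-01,  1.03877021e-01, -6.87850711e-01],
       [-6.80607693e-01, -9.95612717e-02, -7.25851721e-01]]), 't': array([ 0.08102487, -0.37230281,  1.48421861])}
top {'mtx': array([[391.54955811,   0.        , 257.17488339],
       [  0.        , 391.54955811, 191.24389829],
       [  0.        ,   0.        ,   1.        ]]), 'k1': -0.04791423246344168, 'R': array([[-0.10008649, -0.99497754, -0.00154727],
       [-0.9713381 ,  0.0980453 , -0.21653962],
       [ 0.21560376, -0.02016976, -0.9762726 ]]), 't': array([0.04330338, 0.54719094, 0.79036603])}
```

View pics/scene0.png

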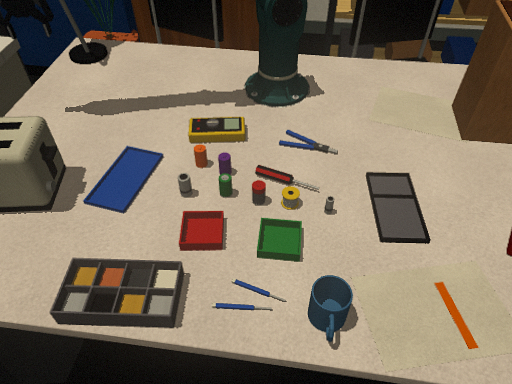

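View pics/top0.png

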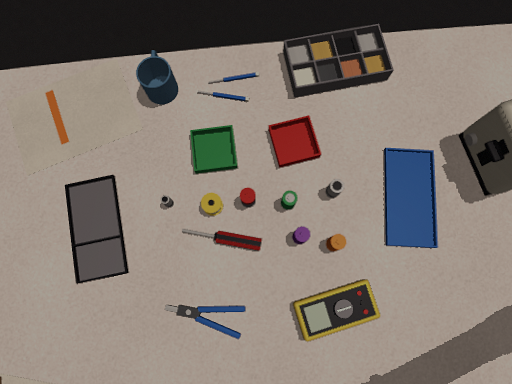

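The scene view and the top view show the same layout. Pixels below are from the top view.

- **Large socket:** chrome at (336,188). The other chrome cylinder, at (167,201), is the small socket.
- **Good cell:** green at (289,200). Its look-alikes are purple at (301,235) and orange at (337,242).
- **Spent cell:** red-topped at (248,197).
- **Reel:** yellow at (211,203).
- **Screwdriver:** (185,232) to (261,243). Its look-alikes are the blue-handled tools at the top of the view.

I'll check these in a close crop.

```bash
cat > h.py <<'E'
import numpy as np,cv2
from workcell import camera_model
from scipy.spatial.transform import Rotation as Rn
def ray(n,uv):
    m=camera_model(n);K=m["mtx"]
    d=np.array([(uv[0]-K[0,2])/K[0,0],(uv[1]-K[1,2])/K[1,1]]);s=d.copy()
    for _ in range(20): s=d/(1+m["k1"]*(s@s))
    R=np.array(m["R"]);t=np.array(m["t"])
    return -R.T@t,R.T@np.array([s[0],s[1],1])
def p2w(n,uv,z):
    c,d=ray(n,uv);return (c+d*(z-c[2])/d[2])[:2]
def w2p(n,X):
    m=camera_model(n);K=m["mtx"];c=np.array(m["R"])@np.array(X)+m["t"];s=c[:2]/c[2];s=s*(1+m["k1"]*(s@s))
    return np.array([K[0,0]*s[0]+K[0,2],K[1,1]*s[1]+K[1,2]])
E
python3 - <<'E'
import cv2
t=cv2.imread("pics/top0.png");s=cv2.imread("pics/scene0.png")
cv2.imwrite("pics/t1.png",cv2.resize(t[170:265,150:350],None,fx=4,fy=4,interpolation=cv2.INTER_CUBIC))
cv2.imwrite("pics/s1.png",cv2.resize(s[135:225,165:345],None,fx=4.4,fy=4.4,interpolation=cv2.INTER_CUBIC))
E
```

```text
(no output)
```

View pics/t1.png

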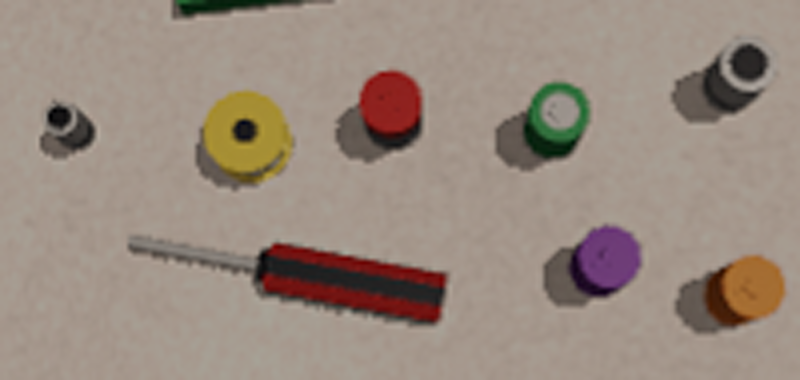

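View pics/s1.png

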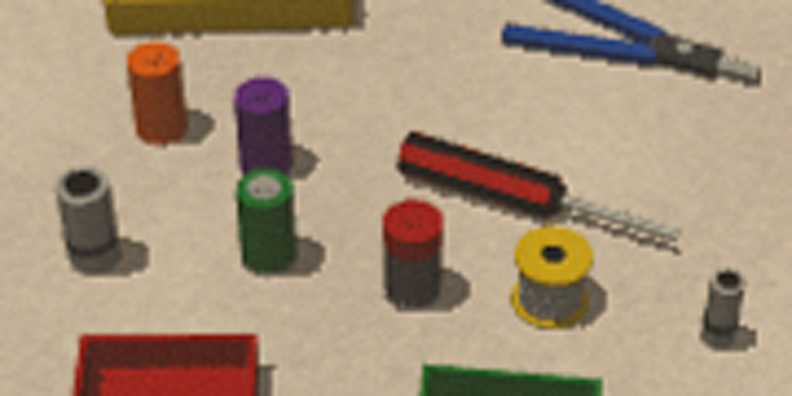

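The crops confirm the choices. Next I'll measure positions from both views and look closely at the trays.

```bash
python3 - <<'E'
from h import *
T=lambda u,v:((u+.5)/4-.5+150,(v+.5)/4-.5+170)
S=lambda u,v:((u+.5)/4.4-.5+165,(v+.5)/4.4-.5+135)
for k,z,a,b in [("large",.063,(745,63),(83,184)),("small",.05,(60,117),(727,278)),("good",.06,(558,114),(265,190)),("spent",.06,(391,104),(413,221)),("reel",.04,(246,134),(555,256)),("purple",.06,(607,258),(262,96)),("orange",.06,(752,287),(155,60))]:
    print(k,p2w("top",T(*a),z).round(4),p2w("scene",S(*b),z).round(4))
print("drv butt",p2w("top",T(442,296),.02),"coll",p2w("top",T(265,268),.02),"tip",p2w("top",T(132,242),.014))
print("scene butt",p2w("scene",S(403,158),.014),"tip",p2w("scene",S(679,240),.012))
t=cv2.imread("pics/top0.png")
def c(n,y0,y1,x0,x1,f):
    cv2.imwrite(f"pics/{n}.png",cv2.resize(t[y0:y1,x0:x1],None,fx=f,fy=f,interpolation=cv2.INTER_CUBIC))
c("tA",170,290,55,140,5);c("tB",140,255,375,445,5);c("tC",110,180,180,330,5)
E
```

```text
large [ 0.5439 -0.1833] [ 0.5449 -0.1841]
small [0.5543 0.1919] [0.5542 0.1915]
good [ 0.5267 -0.079 ] [ 0.5316 -0.0786]
spent [0.5412 0.0103] [0.5445 0.0106]
reel [0.5366 0.0918] [0.5414 0.0936]
purple [ 0.4466 -0.0958] [ 0.4506 -0.0961]
orange [ 0.4235 -0.1703] [ 0.4269 -0.1691]
drv butt [ 0.43883182 -0.00721238] coll [0.46404376 0.08905378] tip [0.48667578 0.16299595]
scene butt [ 0.44496848 -0.00896305] tip [0.49047918 0.1663409 ]
```

View pics/tA.png

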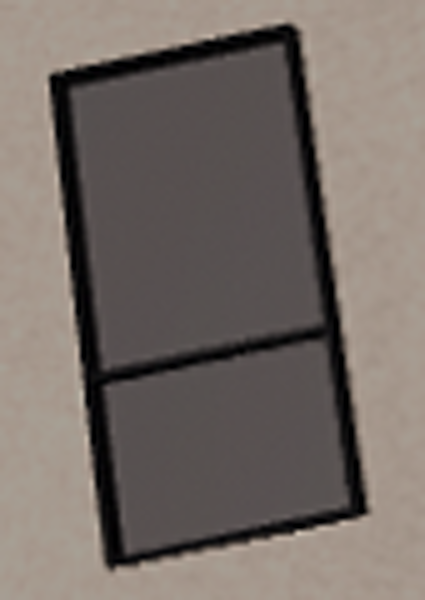

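View pics/tB.png

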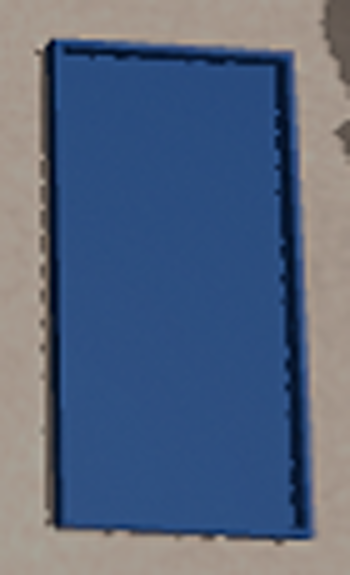

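View pics/tC.png

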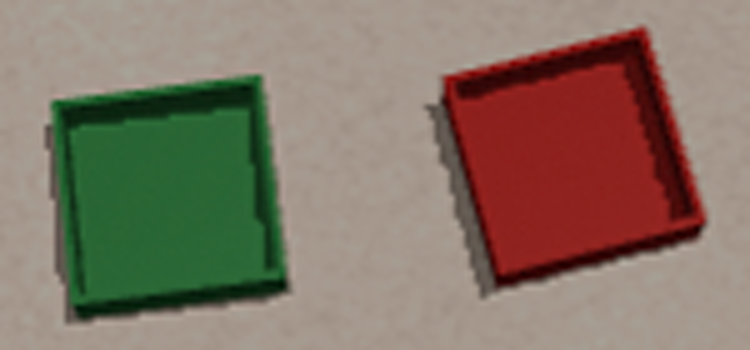

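```bash
python3 - <<'E'
from h import *
def C(o,f,L): return [((u+.5)/f-.5+o[0],(v+.5)/f-.5+o[1]) for u,v in L]
s=cv2.resize(cv2.imread("pics/scene0.png"),None,fx=1.5,fy=1.5)
G={"sock":((55,170),.014,[(52,75),(295,25),(367,515),(112,567)],230,115),
"tool":((375,140),.012,[(50,42),(292,50),(312,537),(55,525)],230,115),
"green":((180,110),.028,[(52,102),(262,77),(286,278),(74,304)],100,100),
"red":((180,110),.028,[(445,75),(647,30),(705,218),(497,275)],100,100)}
for k,(o,z,L,a,b) in G.items():
    P=np.array([p2w("top",p,z) for p in C(o,5,L)])
    d=(P[0]+P[1]-P[2]-P[3])/2; yaw=np.arctan2(d[1],d[0])
    print(k,P.mean(0).round(4),"yaw",np.degrees(yaw).round(1),"len",np.linalg.norm(d).round(4),np.linalg.norm(P[0]-P[1]).round(4))
    c=P.mean(0);ex=np.array([np.cos(yaw),np.sin(yaw)]);ey=np.array([-ex[1],ex[0]])
    pts=np.array([w2p("scene",[*(c+sx*a/2*ex+sy*b/2*ey),z]) for sx,sy in((1,1),(1,-1),(-1,-1),(-1,1))])
    cv2.polylines(s,[np.int32(np.round(pts*1.5))],True,(255,255,255),1)
cv2.imwrite("pics/ov.png",s)
R=Rn.from_rotvec([-2.54401644,1.84111735,0.00300354]).as_matrix();print(R.round(3))
E
```

```text
sock [0.5122 0.3602] yaw 6.8 len 0.229 0.1156
tool [ 0.5128 -0.3629] yaw -9.1 len 0.229 0.1162
green [0.6696 0.0783] yaw 1.9 len 0.0991 0.0991
red [ 0.6705 -0.1108] yaw 8.1 len 0.0983 0.0983
[[ 0.313 -0.95  -0.001]
 [-0.95  -0.313  0.002]
 [-0.002  0.    -1.   ]]
```

View pics/ov.png

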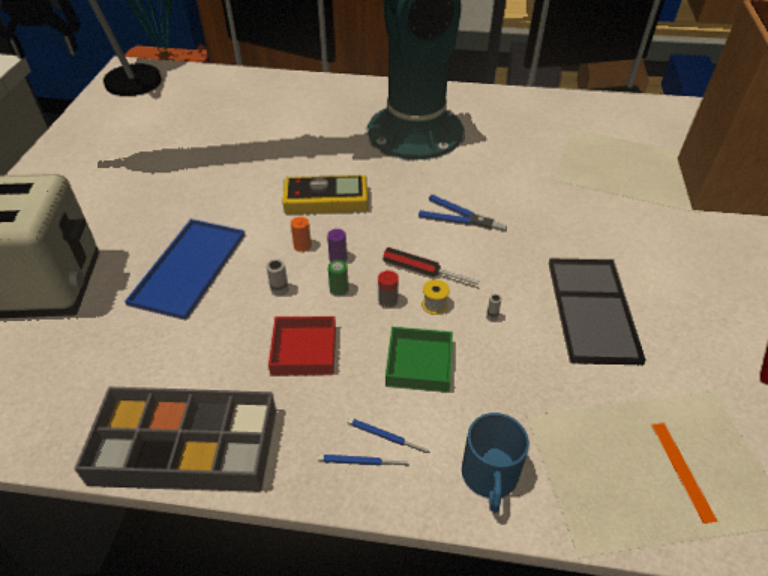

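The white overlay isn't visible, so I'll compare the projected corners as numbers instead.

```bash
python3 - <<'E'
from h import *
for k,c,y,a,b,z in[("sock",(.5122,.3602),6.8,230,115,.014),("tool",(.5128,-.3629),-9.1,230,115,.012),("green",(.6696,.0783),1.9,100,100,.028),("red",(.6705,-.1108),8.1,100,100,.028)]:
    y=np.radians(y);ex=np.array([np.cos(y),np.sin(y)]);ey=np.array([-ex[1],ex[0]])
    print(k,[ (w2p("scene",[*(np.array(c)+sx*a/2000*ex+sy*b/2000*ey),z])*1.5).round(0).tolist() for sx,sy in((1,1),(1,-1),(-1,-1),(-1,1))])
E
```

```text
sock [[644.0, 358.0], [570.0, 356.0], [548.0, 257.0], [611.0, 258.0]]
tool [[184.0, 315.0], [125.0, 300.0], [191.0, 218.0], [244.0, 229.0]]
green [[450.0, 380.0], [384.0, 374.0], [391.0, 325.0], [452.0, 330.0]]
red [[332.0, 364.0], [267.0, 364.0], [275.0, 315.0], [335.0, 315.0]]
```

```bash
cat > plan.py <<'E'
import sys
from h import *
from workcell import state
x,y,z,yaw=map(float,sys.argv[1:5])
s=state();R=Rn.from_rotvec(s["ee_rot"]).as_matrix();p=np.array(s["tcp_pos"])
a=np.radians(yaw);c,sn=np.cos(a),np.sin(a)
Rt=np.array([[c,sn,0],[sn,-c,0],[0,0,-1]])
t=R.T@(np.array([x,y,z])-p)/.25;r=Rn.from_matrix(R.T@Rt).as_rotvec()/np.pi
print("t",round(s["t"],2),"pos",p.round(4),"F",np.round(s["contact_force"],1),"gap",round(s["finger_gap"],4),"q7",np.round(s["q"][6],2),"jaw az",np.degrees(np.arctan2(R[1,0],R[0,0])).round(1))
print("inc",t.round(3),r.round(4),"rows",np.ceil(max(np.linalg.norm(t)*5,np.linalg.norm(r)*180/8.59)))
E
python3 plan.py .39 -.43 .2 -40; python3 plan.py .5445 -.1837 .2 -18.6
```

```text
t 0.1 pos [ 0.2263 -0.688   0.2552] F [ 0.5  0.6 -0.1] gap 0.0856 q7 -0.03 jaw az -71.8
inc [-0.775 -0.945  0.222] [-1.000e-04  7.000e-04 -1.766e-01] rows 7.0
t 0.1 pos [ 0.2263 -0.688   0.2552] F [ 0.5  0.6 -0.1] gap 0.0856 q7 -0.03 jaw az -71.8
inc [-1.518 -1.84   0.224] [-0.0003  0.0006 -0.2955] rows 12.0
```

>>> send_rows:
  increments: "-0.775 -0.945 0.222 0 0 -0.177;-0.775 -0.945 0.222 0 0 -0.177;-0.775 -0.945 0.222 0 0 -0.177;-0.775 -0.945 0.222 0 0 -0.177;-0.775 -0.945 0.222 0 0 -0.177;-0.775 -0.945 0.222 0 0 -0.177;-0.775 -0.945 0.222 0 0 -0.177;-0.775 -0.945 0.222 0 0 -0.177"
  gripper: 0.8
  force: 40

```text
t: 0.9
tcp_pos: [0.3917, -0.427, 0.1995]
ee_rot: [-2.953, 1.063, 0.004]
contact_force: [0.5, -0.9, -0.6]
finger_gap: 0.0684
```

```bash
python3 plan.py .5445 -.1837 .13 -18.6
```

```text
t 0.9 pos [ 0.3917 -0.427   0.1995] F [ 0.5 -0.9 -0.6] gap 0.0684 q7 -0.02 jaw az -39.6
inc [-0.149 -1.139  0.281] [-0.0009  0.001  -0.1167] rows 6.0
```

>>> send_rows:
  increments: "-0.13 -1 0.24 0 0 -0.117;-0.13 -1 0.24 0 0 -0.117;-0.13 -1 0.24 0 0 -0.117;-0.13 -1 0.24 0 0 -0.117;-0.13 -1 0.24 0 0 -0.117;-0.13 -1 0.24 0 0 -0.117;-0.13 -1 0.24 0 0 -0.117"

```text
t: 1.6
tcp_pos: [0.5272, -0.2129, 0.1398]
ee_rot: [-3.097, 0.501, 0.003]
contact_force: [0.4, 0.4, 0.7]
finger_gap: 0.0684
```

```bash
python3 plan.py .5445 -.1837 .046 -18.6
```

```text
t 1.6 pos [ 0.5272 -0.2129  0.1398] F [0.4 0.4 0.7] gap 0.0684 q7 -0.19 jaw az -18.4
inc [ 0.03  -0.131  0.376] [-0.0012  0.0007  0.0012] rows 2.0
```

>>> send_rows:
  increments: "0.03 -0.131 0 0 0 0;0.03 -0.131 0 0 0 0;0.03 -0.131 0.1 0 0 0;0.03 -0.131 0.25 0 0 0;0.03 -0.131 0.376 0 0 0;0.03 -0.131 0.376 0 0 0;0.03 -0.131 0.376 0 0 0"

```text
t: 2.3
tcp_pos: [0.5436, -0.1866, 0.0462]
ee_rot: [-3.098, 0.507, 0.004]
contact_force: [0.6, -0.8, 0.5]
finger_gap: 0.0681
```

>>> send_rows:
  increments: "0 0 0 0 0 0;0 0 0 0 0 0;0 0 0 0 0 0;0 0 0 0 0 0;0 0 0 0 0 0;0 0 0 0 0 0;0 0 0 0 0 0;0 0 0 0 0 0"
  gripper: 0.2

```text
t: 3.1
tcp_pos: [0.5441, -0.1875, 0.0479]
ee_rot: [-3.099, 0.508, 0.001]
contact_force: [-2.0, -0.5, 6.0]
finger_gap: 0.031
```

```bash
python3 plan.py .5445 -.1837 .17 -18.6; python3 -c "
from workcell import camera
import cv2
cv2.imwrite('pics/g1.png',cv2.resize(camera('scene')[90:240,100:340],None,fx=3,fy=3))"
```

```text
t 3.1 pos [ 0.5441 -0.1875  0.0479] F [-2.  -0.5  6. ] gap 0.031 q7 -0.29 jaw az -18.6
inc [-0.004 -0.016 -0.488] [-0.0003  0.0003 -0.0001] rows 3.0
```

View pics/g1.png

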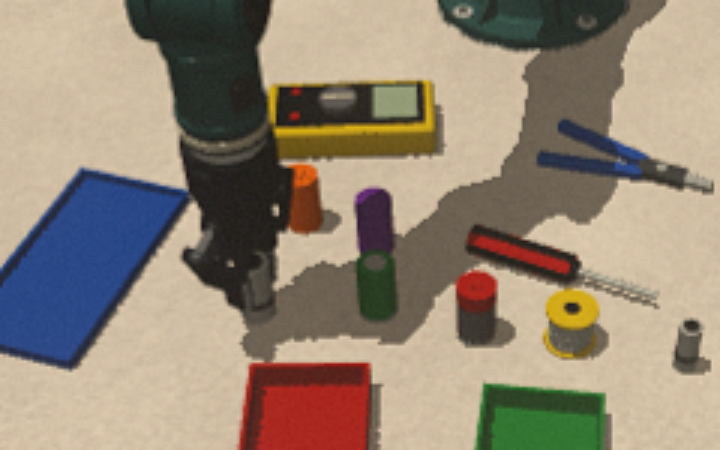

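The picture shows the large socket held between the pads at about (260,290), gap 31 mm. Lifting it now.

>>> send_rows:
  increments: "0 0 -0.1 0 0 0;0 0 -0.25 0 0 0;0 0 -0.49 0 0 0;0 0 -0.49 0 0 0;0 0 -0.49 0 0 0"

```text
t: 3.65
tcp_pos: [0.5456, -0.1881, 0.1732]
ee_rot: [-3.1, 0.508, -0.008]
contact_force: [-0.4, 0.1, -2.4]
finger_gap: 0.0309
```

```bash
python3 plan.py .56 .03 .17 5;python3 plan.py .5557 .365 .17 33
```

```text
t 3.65 pos [ 0.5456 -0.1881  0.1732] F [-0.4  0.1 -2.4] gap 0.0309 q7 -0.23 jaw az -18.6
inc [-0.224 -0.845  0.013] [-0.     -0.0016 -0.1312] rows 5.0
t 3.65 pos [ 0.5456 -0.1881  0.1732] F [-0.4  0.1 -2.4] gap 0.0309 q7 -0.23 jaw az -18.6
inc [-0.668 -2.11   0.012] [ 0.0004 -0.0016 -0.2868] rows 12.0
```

>>> send_rows:
  increments: "-0.25 -1 0 0 0 -0.14;-0.25 -1 0 0 0 -0.14;-0.25 -1 0 0 0 -0.14;-0.25 -1 0 0 0 -0.14;-0.25 -1 0 0 0 -0.14;-0.25 -1 0 0 0 -0.14"

```text
t: 4.25
tcp_pos: [0.5653, 0.0782, 0.1719]
ee_rot: [-3.13, -0.199, -0.007]
contact_force: [0.8, 1.3, -1.6]
finger_gap: 0.031
```

```bash
python3 plan.py .5557 .365 .15 33
```

```text
t 4.25 pos [0.5653 0.0782 0.1719] F [ 0.8  1.3 -1.6] gap 0.031 q7 -0.34 jaw az 7.3
inc [ 0.107 -1.142  0.094] [-0.0012 -0.0018 -0.143 ] rows 6.0
```

>>> send_rows:
  increments: "0.1 -1 0 0 0 -0.143;0.1 -1 0 0 0 -0.143;0.1 -1 0 0 0 -0.143;0.1 -1 0 0 0 -0.143;0.1 -1 0 0 0 -0.143;0.1 -1 0 0 0 -0.143;0.1 -1 0 0 0 -0.143"

```text
t: 4.95
tcp_pos: [0.5562, 0.3325, 0.1715]
ee_rot: [-3.004, -0.899, -0.004]
contact_force: [0.1, -1.7, -1.7]
finger_gap: 0.0314
```

```bash
python3 plan.py .5557 .365 .0535 33
```

```text
t 4.95 pos [0.5562 0.3325 0.1715] F [ 0.1 -1.7 -1.7] gap 0.0314 q7 -0.35 jaw az 33.3
inc [ 0.068 -0.108  0.473] [-0.0014 -0.0013  0.0018] rows 3.0
```

>>> send_rows:
  increments: "0.068 -0.108 0 0 0 0;0.068 -0.108 0.15 0 0 0;0.068 -0.108 0.3 0 0 0;0.068 -0.108 0.42 0 0 0;0.068 -0.108 0.45 0 0 0;0.068 -0.108 0.465 0 0 0;0.068 -0.108 0.473 0 0 0;0.068 -0.108 0.473 0 0 0"

```text
t: 5.75
tcp_pos: [0.5566, 0.3652, 0.0547]
ee_rot: [-3.004, -0.898, -0.007]
contact_force: [-0.4, 0.0, -1.6]
finger_gap: 0.0314
```

```bash
python3 plan.py .5557 .365 .052 33
```

```text
t 5.75 pos [0.5566 0.3652 0.0547] F [-0.4  0.  -1.6] gap 0.0314 q7 -0.46 jaw az 33.3
inc [-0.004 -0.001  0.011] [-0.0014 -0.002   0.0016] rows 1.0
```

>>> send_rows:
  increments: "0 0 0.008 0 0 0;0 0 0.012 0 0 0;0 0 0.012 0 0 0;0 0 0.012 0 0 0"

```text
t: 6.15
tcp_pos: [0.5568, 0.3654, 0.0521]
ee_rot: [-3.004, -0.898, -0.008]
contact_force: [0.5, -0.9, -0.5]
finger_gap: 0.0311
```

>>> send_rows:
  increments: "0 0 0.002 0 0 0;0 0 0.002 0 0 0;0 0 0 0 0 0;0 0 0 0 0 0;0 0 0 0 0 0;0 0 0 0 0 0"
  gripper: 0.6

```text
t: 6.75
tcp_pos: [0.5568, 0.3653, 0.0521]
ee_rot: [-3.004, -0.898, -0.008]
contact_force: [-0.1, 0.3, 0.1]
finger_gap: 0.0509
```

>>> send_rows:
  increments: "0 0 -0.1 0 0 0;0 0 -0.3 0 0 0;0 0 -0.45 0 0 0;0 0 -0.45 0 0 0"

```text
t: 7.15
tcp_pos: [0.5593, 0.3674, 0.1707]
ee_rot: [-3.0, -0.897, -0.025]
contact_force: [1.0, 0.6, 0.7]
finger_gap: 0.0515
```

```bash
python3 plan.py .554 .1917 .15 19.1; python3 -c "
from workcell import camera
import cv2
cv2.imwrite('pics/g2.png',cv2.resize(camera('scene')[140:260,280:460],None,fx=4,fy=4))"
```

```text
t 7.15 pos [0.5593 0.3674 0.1707] F [1.  0.6 0.7] gap 0.0515 q7 -0.39 jaw az 33.3
inc [-0.405  0.576  0.072] [-0.0025 -0.0056  0.0788] rows 4.0
```

View pics/g2.png

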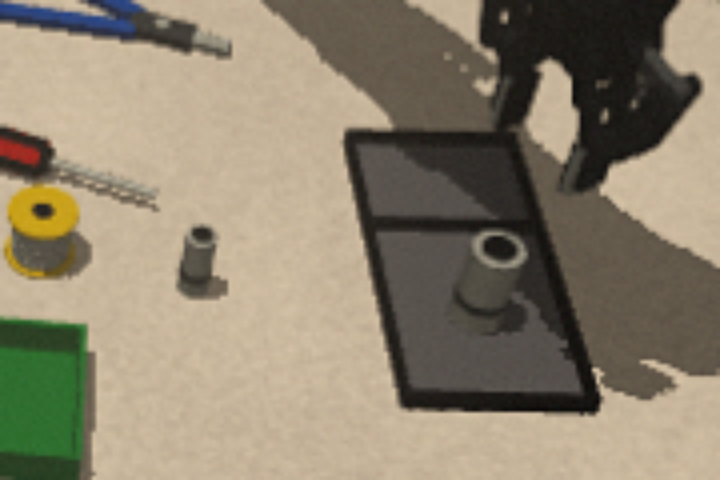

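The large socket stands upright in the larger bay at about (490,270). The small one is next.

>>> send_rows:
  increments: "-0.405 0.576 0.072 0 0 0.079;-0.405 0.576 0.072 0 0 0.079;-0.405 0.576 0.072 0 0 0.079;-0.405 0.576 0.072 0 0 0.079;-0.405 0.576 0.072 0 0 0.079;-0.405 0.576 0.072 0 0 0.079"

```text
t: 7.8
tcp_pos: [0.552, 0.1894, 0.1467]
ee_rot: [-3.089, -0.516, -0.013]
contact_force: [0.1, 0.1, -0.1]
finger_gap: 0.0512
```

```bash
python3 plan.py .554 .1917 .039 19.1
```

```text
t 7.8 pos [0.552  0.1894 0.1467] F [ 0.1  0.1 -0.1] gap 0.0512 q7 -0.39 jaw az 19.0
inc [ 0.006 -0.003  0.431] [-0.0026 -0.0031 -0.0007] rows 3.0
```

>>> send_rows:
  increments: "0.006 -0.004 0.1 0 0 0;0.006 -0.004 0.25 0 0 0;0.006 -0.004 0.38 0 0 0;0.006 -0.004 0.43 0 0 0;0.006 -0.004 0.43 0 0 0;0.006 -0.004 0.43 0 0 0"

```text
t: 8.4
tcp_pos: [0.5541, 0.1934, 0.0398]
ee_rot: [-3.088, -0.518, -0.015]
contact_force: [0.0, 0.3, 0.4]
finger_gap: 0.0513
```

>>> send_rows:
  increments: "0 0 0 0 0 0;0 0 0 0 0 0;0 0 0 0 0 0;0 0 0 0 0 0;0 0 0 0 0 0;0 0 0 0 0 0;0 0 0 0 0 0"
  gripper: 0.1

```text
t: 9.1
tcp_pos: [0.5549, 0.1939, 0.0414]
ee_rot: [-3.087, -0.518, -0.018]
contact_force: [-1.0, 0.3, 6.6]
finger_gap: 0.0187
```

>>> send_rows:
  increments: "0 0 -0.1 0 0 0;0 0 -0.25 0 0 0;0 0 -0.45 0 0 0;0 0 -0.45 0 0 0;0 0 -0.45 0 0 0"

```text
t: 9.6
tcp_pos: [0.5547, 0.1924, 0.1558]
ee_rot: [-3.087, -0.517, -0.024]
contact_force: [0.3, -0.4, -0.7]
finger_gap: 0.0188
```

```bash
python3 plan.py .443 .3515 .14 38.4; python3 -c "
from workcell import camera
import cv2
cv2.imwrite('pics/g3.png',cv2.resize(camera('scene')[100:220,260:440],None,fx=4,fy=4))"
```

```text
t 9.6 pos [0.5547 0.1924 0.1558] F [ 0.3 -0.4 -0.7] gap 0.0188 q7 -0.4 jaw az 19.0
inc [-0.216 -0.747  0.066] [-0.0019 -0.0059 -0.1077] rows 4.0
```

View pics/g3.png

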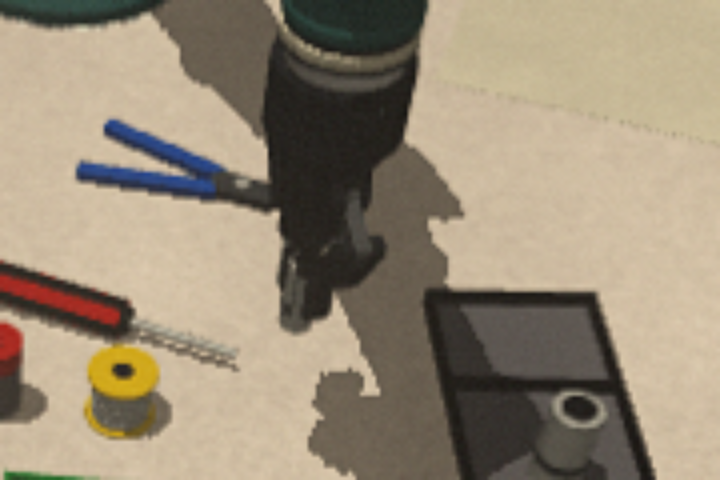

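Small socket held, at about (293,300) in the crop. Moving it to the smaller bay.

>>> send_rows:
  increments: "-0.216 -0.747 0 0 -0.006 -0.108;-0.216 -0.747 0.066 0 -0.006 -0.108;-0.216 -0.747 0.066 0 -0.006 -0.108;-0.216 -0.747 0.066 0 -0.006 -0.108;-0.216 -0.747 0.066 0 -0.006 -0.108;-0.216 -0.747 0.066 0 -0.006 -0.108;-0.216 -0.747 0.066 0 -0.006 -0.108"

```text
t: 10.35
tcp_pos: [0.4422, 0.3491, 0.1374]
ee_rot: [-2.964, -1.031, 0.011]
contact_force: [0.6, -1.0, -0.5]
finger_gap: 0.0192
```

```bash
python3 plan.py .443 .3515 .046 38.4
```

```text
t 10.35 pos [0.4422 0.3491 0.1374] F [ 0.6 -1.  -0.5] gap 0.0192 q7 -0.48 jaw az 38.4
inc [ 0.011 -0.004  0.366] [-0.0017  0.0017 -0.0001] rows 2.0
```

>>> send_rows:
  increments: "0.01 -0.006 0.1 0 0 0;0.01 -0.006 0.22 0 0 0;0.01 -0.006 0.31 0 0 0;0.01 -0.006 0.34 0 0 0;0.01 -0.006 0.36 0 0 0;0.01 -0.006 0.366 0 0 0;0.01 -0.006 0.366 0 0 0;0.01 -0.006 0.366 0 0 0"

```text
t: 11.15
tcp_pos: [0.4431, 0.3522, 0.0469]
ee_rot: [-2.964, -1.031, 0.008]
contact_force: [0.0, 0.4, -0.1]
finger_gap: 0.0185
```

>>> send_rows:
  increments: "0 0 0.004 0 0 0;0 0 0.006 0 0 0;0 0 0.006 0 0 0"

```text
t: 11.45
tcp_pos: [0.4432, 0.3524, 0.0456]
ee_rot: [-2.963, -1.031, 0.008]
contact_force: [0.1, 0.8, -1.2]
finger_gap: 0.0189
```

>>> send_rows:
  increments: "0 0 0 0 0 0;0 0 0 0 0 0;0 0 0 0 0 0;0 0 0 0 0 0;0 0 0 0 0 0;0 0 0 0 0 0"
  gripper: 0.5

```text
t: 12.05
tcp_pos: [0.4432, 0.3523, 0.0456]
ee_rot: [-2.963, -1.031, 0.008]
contact_force: [-0.0, 0.6, -0.4]
finger_gap: 0.0427
```

>>> send_rows:
  increments: "0 0 -0.1 0 0 0;0 0 -0.3 0 0 0;0 0 -0.5 0 0 0;0 0 -0.5 0 0 0;0 0 -0.5 0 0 0"

```text
t: 12.55
tcp_pos: [0.4446, 0.3524, 0.172]
ee_rot: [-2.963, -1.03, 0.003]
contact_force: [-0.6, 0.4, 0.1]
finger_gap: 0.0428
```

```bash
python3 plan.py .457 .05 .12 -15.1; python3 -c "
from workcell import camera
import cv2
cv2.imwrite('pics/g4.png',cv2.resize(camera('scene')[140:260,260:440],None,fx=4,fy=4))
cv2.imwrite('pics/g4t.png',cv2.resize(camera('top')[150:290,60:280],None,fx=3.5,fy=3.5))"
```

```text
t 12.55 pos [0.4446 0.3524 0.172 ] F [-0.6  0.4  0.1] gap 0.0428 q7 -0.45 jaw az 38.3
inc [-0.711  0.981  0.203] [-0.0015  0.0009  0.2969] rows 7.0
```

View pics/g4.png

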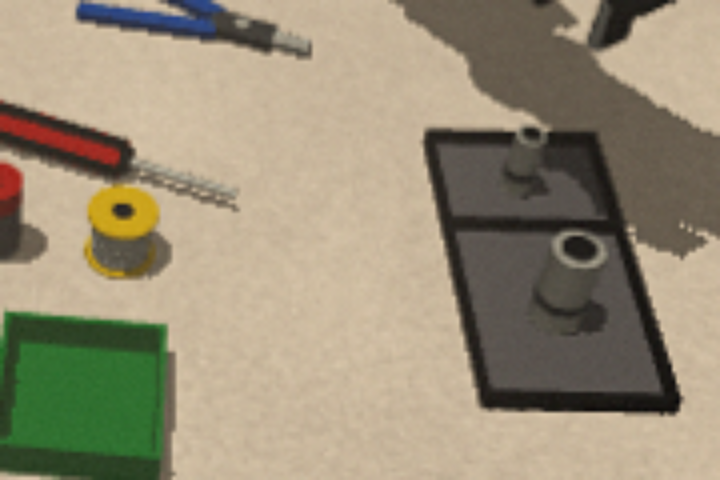

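View pics/g4t.png

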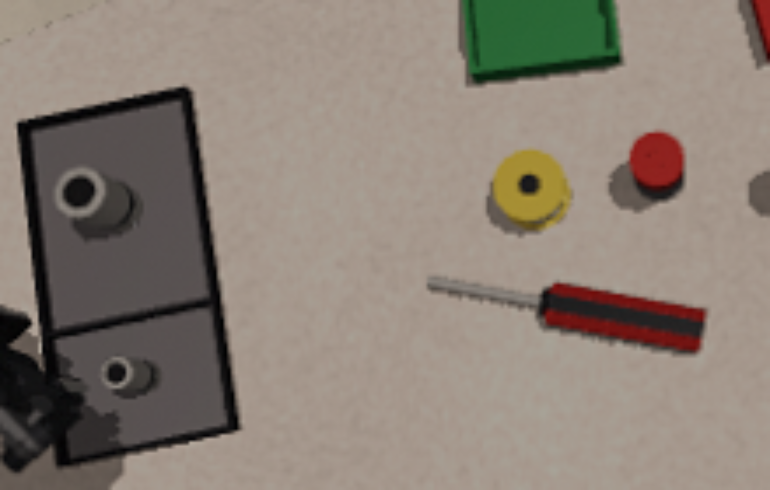

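Both sockets stand in their bays: the large one at (75,190) and the small one at (118,373) in the top crop. Next is the screwdriver.

>>> send_rows:
  increments: "-0.711 0.981 0 0 0 0.297;-0.711 0.981 0 0 0 0.297;-0.711 0.981 0 0 0 0.297;-0.711 0.981 0 0 0 0.297;-0.711 0.981 0.1 0 0 0.297;-0.711 0.981 0.2 0 0 0.297;-0.711 0.981 0.2 0 0 0.297;-0.711 0.981 0.2 0 0 0.297;-0.711 0.981 0.2 0 0 0.297"
  gripper: 0.65

```text
t: 13.55
tcp_pos: [0.4556, 0.0499, 0.1189]
ee_rot: [-3.115, 0.409, 0.013]
contact_force: [0.6, -0.3, 0.0]
finger_gap: 0.0556
```

```bash
python3 plan.py .457 .05 .030 -15.1;  python3 -c "
from workcell import camera
import cv2
cv2.imwrite('pics/g5.png',cv2.resize(camera('scene')[100:220,200:380],None,fx=4,fy=4))"
```

```text
t 13.55 pos [0.4556 0.0499 0.1189] F [ 0.6 -0.3  0. ] gap 0.0556 q7 -0.71 jaw az -15.0
inc [ 0.008 -0.002  0.356] [0.0003 0.0027 0.0008] rows 2.0
```

View pics/g5.png

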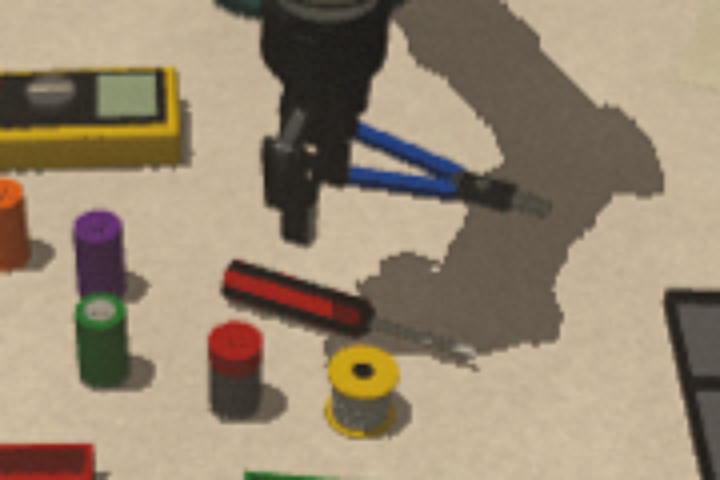

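>>> send_rows:
  increments: "0.008 -0.004 0.1 0 0 0;0.008 -0.004 0.22 0 0 0;0.008 -0.004 0.31 0 0 0;0.008 -0.004 0.34 0 0 0;0.008 -0.004 0.356 0 0 0;0.008 -0.004 0.356 0 0 0;0.008 -0.004 0.356 0 0 0"

```text
t: 14.3
tcp_pos: [0.4583, 0.0518, 0.0313]
ee_rot: [-3.113, 0.406, 0.009]
contact_force: [0.9, -0.6, 0.9]
finger_gap: 0.0556
```

>>> send_rows:
  increments: "0 0 0.004 0 0 0;0 0 0.004 0 0 0;0 0 0.004 0 0 0;0 0 0.004 0 0 0;0 0 0.004 0 0 0;0 0 0.004 0 0 0;0 0 0.004 0 0 0;0 0 0.004 0 0 0"
  gripper: 0.1
  force: 50

```text
t: 15.1
tcp_pos: [0.4584, 0.0519, 0.0312]
ee_rot: [-3.113, 0.407, 0.007]
contact_force: [-0.2, 0.1, 6.7]
finger_gap: 0.0265
```

>>> send_rows:
  increments: "0 0 -0.08 0 0 0;0 0 -0.2 0 0 0;0 0 -0.36 0 0 0;0 0 -0.5 0 0 0;0 0 -0.5 0 0 0"

```text
t: 15.6
tcp_pos: [0.4615, 0.0517, 0.1602]
ee_rot: [-3.11, 0.408, -0.007]
contact_force: [0.3, 0.3, -0.8]
finger_gap: 0.0269
```

```bash
python3 plan.py .46 -.1 .17 -40;  python3 -c "
from workcell import camera
import cv2
cv2.imwrite('pics/g6.png',cv2.resize(camera('scene')[80:220,180:380],None,fx=4,fy=4))
cv2.imwrite('pics/g6t.png',cv2.resize(camera('top')[170:290,150:300],None,fx=4,fy=4))"
```

```text
t 15.6 pos [0.4615 0.0517 0.1602] F [ 0.3  0.3 -0.8] gap 0.0269 q7 -0.7 jaw az -14.9
inc [ 0.151  0.588 -0.042] [-0.002  -0.0007  0.1392] rows 4.0
```

View pics/g6.png

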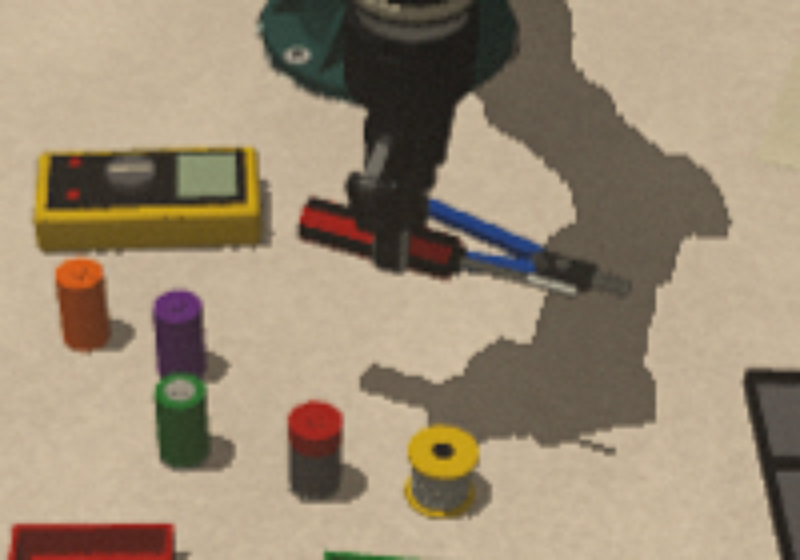

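View pics/g6t.png

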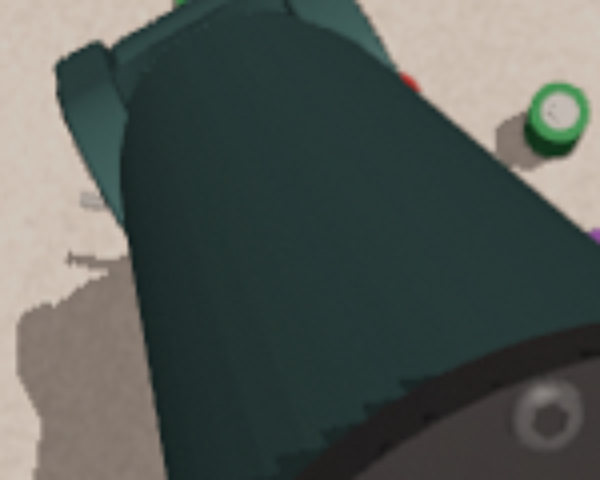

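Screwdriver held level at about (395,250) in the scene crop. I'm taking it to the blue tray with its shaft turning to +x.

```bash
python3 plan.py .475 -.155 .17 -60
```

```text
t 15.7 pos [0.4592 0.0512 0.157 ] F [ 0.4 -0.1 -1.2] gap 0.027 q7 -0.7 jaw az -14.9
inc [ 0.273  0.78  -0.055] [-0.0004  0.0012  0.2504] rows 6.0
```

>>> send_rows:
  increments: "0.273 0.78 -0.08 0 0 0.25;0.273 0.78 -0.08 0 0 0.25;0.273 0.78 -0.08 0 0 0.25;0.273 0.78 -0.08 0 0 0.25;0.273 0.78 -0.08 0 0 0.25;0.273 0.78 -0.08 0 0 0.25;0.273 0.78 -0.08 0 0 0.25"

```text
t: 16.4
tcp_pos: [0.4738, -0.1537, 0.1749]
ee_rot: [-2.723, 1.565, 0.011]
contact_force: [-0.3, -0.1, -1.2]
finger_gap: 0.0265
```

```bash
python3 plan.py .4872 -.3586 .14 -99.1
```

```text
t 16.4 pos [ 0.4738 -0.1537  0.1749] F [-0.3 -0.1 -1.2] gap 0.0265 q7 -0.85 jaw az -59.8
inc [0.736 0.366 0.136] [0.0015 0.0016 0.2185] rows 5.0
```

>>> send_rows:
  increments: "0.736 0.366 0 0 0 0.2185;0.736 0.366 0 0 0 0.2185;0.736 0.366 0.13 0 0 0.2185;0.736 0.366 0.13 0 0 0.2185;0.736 0.366 0.13 0 0 0.2185;0.736 0.366 0.13 0 0 0.2185;0.736 0.366 0.13 0 0 0.2185"

```text
t: 17.1
tcp_pos: [0.4876, -0.3553, 0.1405]
ee_rot: [2.045, -2.383, -0.016]
contact_force: [-0.3, 0.3, -1.1]
finger_gap: 0.0267
```

```bash
python3 plan.py .4872 -.3586 .037 -99.1;  python3 -c "
from workcell import camera
import cv2
cv2.imwrite('pics/g7.png',cv2.resize(camera('scene')[80:230,60:260],None,fx=4,fy=4))"
```

```text
t 17.1 pos [ 0.4876 -0.3553  0.1405] F [-0.3  0.3 -1.1] gap 0.0267 q7 -1.04 jaw az -98.7
inc [ 0.016 -0.004  0.414] [0.0027 0.0019 0.0021] rows 3.0
```

View pics/g7.png

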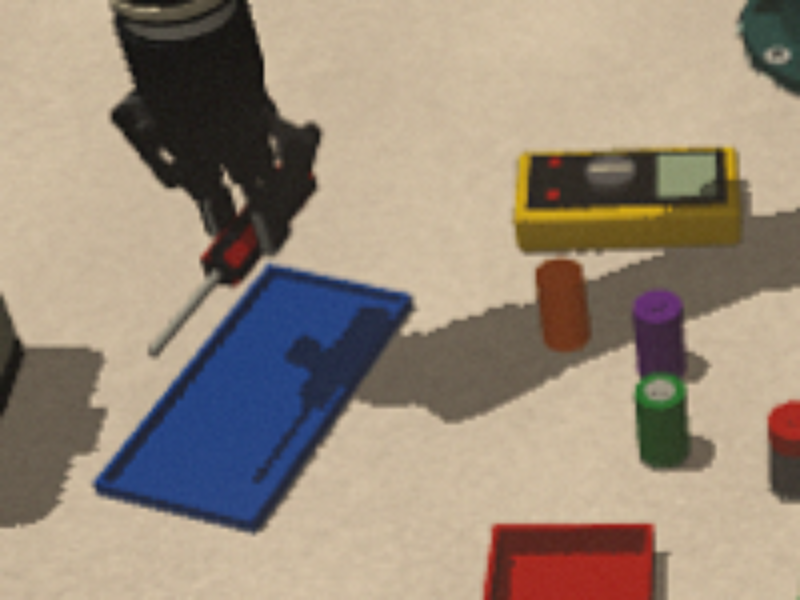

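```bash
python3 - <<'E'
from h import *
c=np.array([.5148,-.363]);y=np.radians(-9.1)
d=p2w("scene",(153/4+60-.4,352/4+80-.4),.124)
print(d, "tray frame",[(d-c)@[np.cos(y),np.sin(y)],(d-c)@[-np.sin(y),np.cos(y)]])
E
```

```text
[ 0.60481313 -0.37165879] tray frame [np.float64(0.09024966733916714), np.float64(0.005686497272137157)]
```

>>> send_rows:
  increments: "0.016 -0.004 0.1 0 0 0;0.016 -0.004 0.22 0 0 0;0.016 -0.004 0.33 0 0 0;0.016 -0.004 0.37 0 0 0;0.016 -0.004 0.39 0 0 0;0.016 -0.004 0.405 0 0 0;0.016 -0.004 0.41 0 0 0;0.016 -0.004 0.41 0 0 0"

```text
t: 17.95
tcp_pos: [0.4881, -0.3587, 0.0393]
ee_rot: [2.047, -2.383, -0.013]
contact_force: [-0.6, 0.2, 0.3]
finger_gap: 0.0265
```

>>> send_rows:
  increments: "0 0 0.006 0 0 0;0 0 0.012 0 0 0;0 0 0.014 0 0 0;0 0 0.014 0 0 0;0 0 0.014 0 0 0"

```text
t: 18.45
tcp_pos: [0.4881, -0.3586, 0.0357]
ee_rot: [2.047, -2.383, -0.013]
contact_force: [-0.1, 0.2, -1.8]
finger_gap: 0.0268
```

>>> send_rows:
  increments: "0 0 0.003 0 0 0;0 0 0.004 0 0 0;0 0 0.004 0 0 0"

```text
t: 18.75
tcp_pos: [0.488, -0.3587, 0.0353]
ee_rot: [-2.046, 2.384, 0.013]
contact_force: [-1.8, 0.8, 5.3]
finger_gap: 0.0269
```

>>> send_rows:
  increments: "0 0 0 0 0 0;0 0 0 0 0 0;0 0 0 0 0 0;0 0 0 0 0 0;0 0 0 0 0 0;0 0 0 0 0 0"
  gripper: 0.55

```text
t: 19.35
tcp_pos: [0.488, -0.3587, 0.0353]
ee_rot: [-2.046, 2.384, 0.013]
contact_force: [-0.4, 0.0, -0.5]
finger_gap: 0.047
```

>>> send_rows:
  increments: "0 0 -0.08 0 0 0;0 0 -0.2 0 0 0;0 0 -0.4 0 0 0;0 0 -0.5 0 0 0;0 0 -0.5 0 0 0"

```text
t: 19.85
tcp_pos: [0.491, -0.3613, 0.1645]
ee_rot: [-2.045, 2.382, -0.0]
contact_force: [0.7, -0.3, -0.6]
finger_gap: 0.0468
```

```bash
python3 plan.py .50 -.14 .17 -50;  python3 -c "
from workcell import camera
import cv2
cv2.imwrite('pics/g8.png',cv2.resize(camera('scene')[80:230,60:260],None,fx=4,fy=4))
cv2.imwrite('pics/g8t.png',cv2.resize(camera('top')[140:260,350:450],None,fx=4,fy=4))"
```

```text
t 19.85 pos [ 0.491  -0.3613  0.1645] F [ 0.7 -0.3 -0.6] gap 0.0468 q7 -1.04 jaw az -98.7
inc [-0.88   0.098 -0.021] [-0.0007  0.0003 -0.2706] rows 6.0
```

View pics/g8.png

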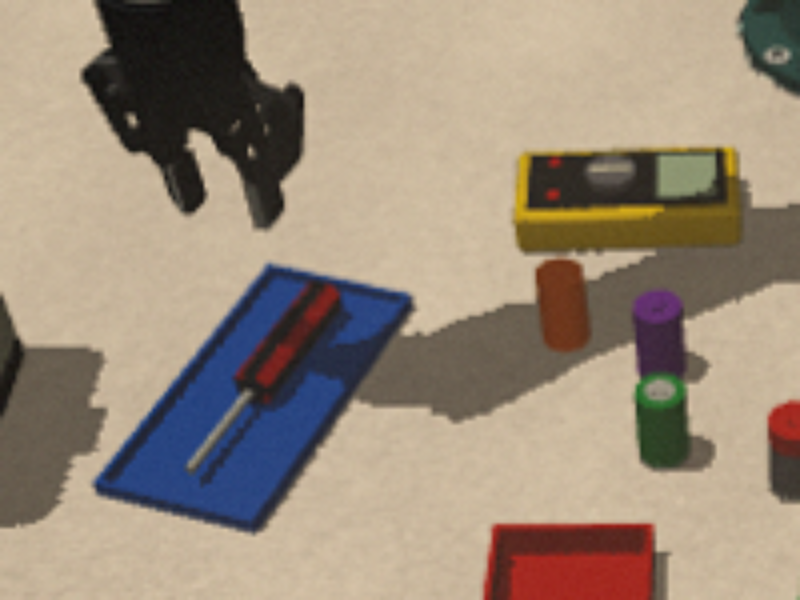

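View pics/g8t.png

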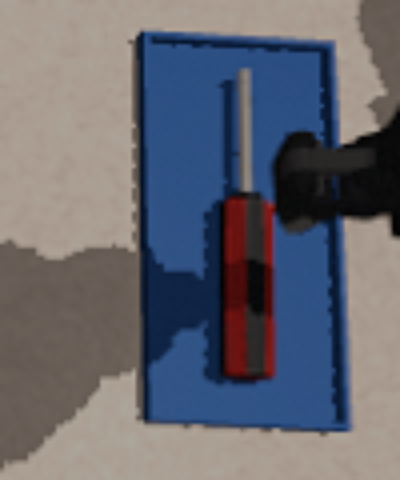

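The screwdriver lies flat and lengthwise inside the tray, from (190,470) to (330,290) in the scene crop. The spent cell is next.

>>> send_rows:
  increments: "-0.88 0.098 -0.02 0 0 -0.27;-0.88 0.098 -0.02 0 0 -0.27;-0.88 0.098 -0.02 0 0 -0.27;-0.88 0.098 -0.02 0 0 -0.27;-0.88 0.098 -0.02 0 0 -0.27;-0.88 0.098 -0.02 0 0 -0.27;-0.88 0.098 -0.02 0 0 -0.27"
  gripper: 0.7

```text
t: 20.65
tcp_pos: [0.4967, -0.1368, 0.1655]
ee_rot: [-2.844, 1.325, 0.016]
contact_force: [0.2, -0.6, 0.2]
finger_gap: 0.0594
```

```bash
python3 plan.py .543 .0105 .14 1
```

```text
t 20.65 pos [ 0.4967 -0.1368  0.1655] F [ 0.2 -0.6  0.2] gap 0.0594 q7 -0.76 jaw az -50.0
inc [-0.331 -0.521  0.105] [-0.0012  0.0033 -0.2832] rows 6.0
```

>>> send_rows:
  increments: "-0.331 -0.521 0 0 0.003 -0.283;-0.331 -0.521 0 0 0.003 -0.283;-0.331 -0.521 0.05 0 0.003 -0.283;-0.331 -0.521 0.1 0 0.003 -0.283;-0.331 -0.521 0.1 0 0.003 -0.283;-0.331 -0.521 0.1 0 0.003 -0.283;-0.331 -0.521 0.1 0 0.003 -0.283;-0.331 -0.521 0.1 0 0.003 -0.283"

```text
t: 21.45
tcp_pos: [0.5426, 0.0095, 0.1404]
ee_rot: [-3.138, -0.017, 0.002]
contact_force: [0.7, 0.5, 0.6]
finger_gap: 0.0596
```

```bash
python3 plan.py .543 .0105 .046 1;  python3 -c "
from workcell import camera
import cv2
cv2.imwrite('pics/g9.png',cv2.resize(camera('scene')[100:230,180:340],None,fx=4,fy=4))"
```

```text
t 21.45 pos [0.5426 0.0095 0.1404] F [0.7 0.5 0.6] gap 0.0596 q7 -0.39 jaw az 0.6
inc [ 0.002 -0.003  0.377] [-0.0011  0.0003 -0.002 ] rows 2.0
```

View pics/g9.png

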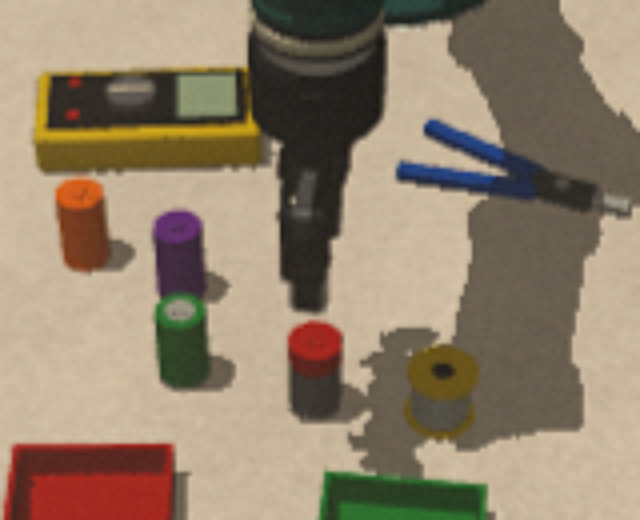

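>>> send_rows:
  increments: "0.002 -0.004 0.1 0 0 0;0.002 -0.004 0.22 0 0 0;0.002 -0.004 0.33 0 0 0;0.002 -0.004 0.377 0 0 0;0.002 -0.004 0.377 0 0 0;0.002 -0.004 0.377 0 0 0"

```text
t: 22.1
tcp_pos: [0.5436, 0.011, 0.0469]
ee_rot: [-3.138, -0.018, -0.0]
contact_force: [0.0, 0.8, 0.9]
finger_gap: 0.0598
```

>>> send_rows:
  increments: "0 0 0 0 0 0;0 0 0 0 0 0;0 0 0 0 0 0;0 0 0 0 0 0;0 0 0 0 0 0;0 0 0 0 0 0;0 0 0 0 0 0"
  gripper: 0.2
  force: 40

```text
t: 22.8
tcp_pos: [0.5442, 0.0109, 0.0483]
ee_rot: [-3.138, -0.017, -0.003]
contact_force: [-1.3, -0.1, 5.6]
finger_gap: 0.0334
```

>>> send_rows:
  increments: "0 0 -0.1 0 0 0;0 0 -0.25 0 0 0;0 0 -0.45 0 0 0;0 0 -0.45 0 0 0;0 0 -0.45 0 0 0"

```text
t: 23.3
tcp_pos: [0.5447, 0.0103, 0.1623]
ee_rot: [-3.138, -0.016, -0.009]
contact_force: [0.2, 0.2, -3.1]
finger_gap: 0.0333
```

```bash
python3 plan.py .6725 -.1108 .15 -10;  python3 -c "
from workcell import camera
import cv2
cv2.imwrite('pics/g10.png',cv2.resize(camera('scene')[100:250,160:340],None,fx=4,fy=4))"
```

```text
t 23.3 pos [0.5447 0.0103 0.1623] F [ 0.2  0.2 -3.1] gap 0.0333 q7 -0.38 jaw az 0.6
inc [0.506 0.49  0.051] [-0.0011 -0.0017  0.0588] rows 4.0
```

View pics/g10.png

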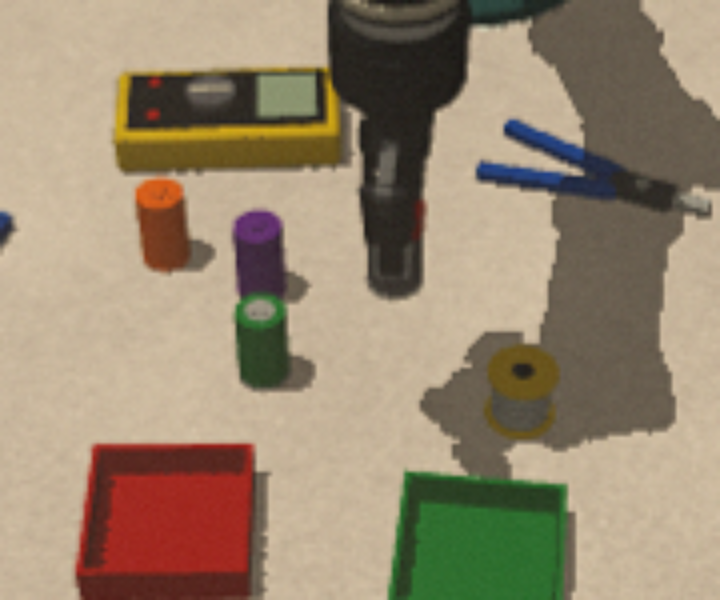

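Spent cell held, at about (395,250) in the crop. Moving it to the red tub with the jaws in line with the tub walls.

>>> send_rows:
  increments: "0.506 0.49 0.05 0 0 -0.04;0.506 0.49 0.05 0 0 -0.04;0.506 0.49 0.05 0 0 -0.04;0.506 0.49 0.05 0 0 -0.04;0.506 0.49 0.05 0 0 -0.04;0.506 0.49 0.05 0 0 -0.04"

```text
t: 23.95
tcp_pos: [0.6696, -0.1112, 0.1456]
ee_rot: [-3.131, -0.211, 0.004]
contact_force: [-0.2, 1.2, -1.9]
finger_gap: 0.0333
```

```bash
python3 plan.py .6725 -.1108 .0535 8
```

```text
t 23.95 pos [ 0.6696 -0.1112  0.1456] F [-0.2  1.2 -1.9] gap 0.0333 q7 -0.06 jaw az 7.7
inc [0.013 0.002 0.368] [-0.0013  0.0007 -0.0015] rows 2.0
```

>>> send_rows:
  increments: "0.013 0 0.1 0 0 0;0.013 0 0.22 0 0 0;0.013 0 0.31 0 0 0;0.013 0 0.34 0 0 0;0.013 0 0.36 0 0 0;0.013 0 0.37 0 0 0;0.013 0 0.372 0 0 0;0.013 0 0.372 0 0 0"

```text
t: 24.75
tcp_pos: [0.6732, -0.1104, 0.0536]
ee_rot: [-3.131, -0.211, 0.001]
contact_force: [0.1, 0.4, -1.5]
finger_gap: 0.0334
```

>>> send_rows:
  increments: "0 0 0.004 0 0 0;0 0 0.006 0 0 0;0 0 0.006 0 0 0"

```text
t: 25.05
tcp_pos: [0.6733, -0.1105, 0.0525]
ee_rot: [-3.131, -0.211, 0.001]
contact_force: [-0.3, -0.1, -1.2]
finger_gap: 0.0329
```

>>> send_rows:
  increments: "0 0 0 0 0 0;0 0 0 0 0 0;0 0 0 0 0 0;0 0 0 0 0 0;0 0 0 0 0 0;0 0 0 0 0 0"
  gripper: 0.6

```text
t: 25.65
tcp_pos: [0.6733, -0.1105, 0.0524]
ee_rot: [-3.131, -0.211, 0.001]
contact_force: [0.4, -0.5, -0.2]
finger_gap: 0.0509
```

>>> send_rows:
  increments: "0 0 -0.1 0 0 0;0 0 -0.3 0 0 0;0 0 -0.45 0 0 0;0 0 -0.45 0 0 0;0 0 -0.45 0 0 0"

```text
t: 26.15
tcp_pos: [0.674, -0.111, 0.1663]
ee_rot: [-3.132, -0.211, -0.003]
contact_force: [0.5, 0.0, 0.1]
finger_gap: 0.0514
```

```bash
python3 plan.py .5295 -.0788 .14 -8.5;  python3 -c "
from workcell import camera
import cv2
cv2.imwrite('pics/g11.png',cv2.resize(camera('scene')[100:260,140:340],None,fx=3.5,fy=3.5))"
```

```text
t 26.15 pos [ 0.674  -0.111   0.1663] F [0.5 0.  0.1] gap 0.0514 q7 -0.05 jaw az 7.7
inc [-0.556 -0.205  0.104] [-0.0009 -0.0006  0.09  ] rows 4.0
```

View pics/g11.png

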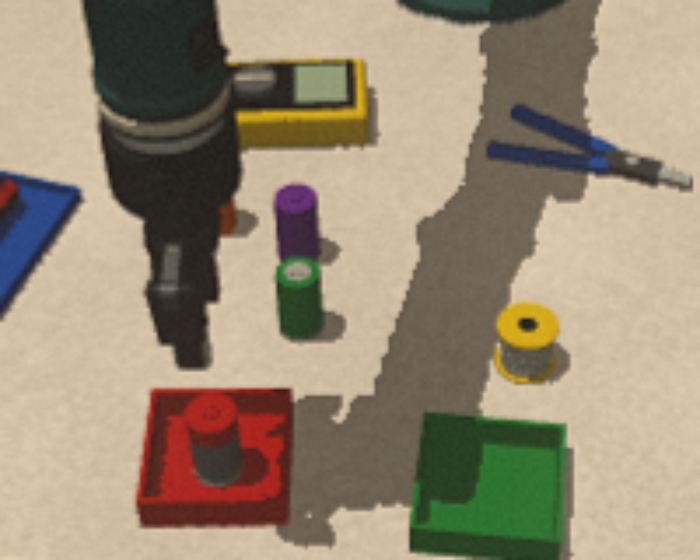

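The spent cell stands in the red tub at (215,440). Next is the good green cell. I'll turn the jaws to -25° so they clear the purple look-alike at (297,220).

```bash
python3 plan.py .5295 -.0788 .14 -25
```

```text
t 26.2 pos [ 0.6729 -0.111   0.1647] F [-0.3  0.1 -0.8] gap 0.0513 q7 -0.05 jaw az 7.7
inc [-0.551 -0.204  0.1  ] [-0.0009  0.0006  0.1817] rows 4.0
```

>>> send_rows:
  increments: "-0.551 -0.204 0.02 0 0 0.182;-0.551 -0.204 0.05 0 0 0.182;-0.551 -0.204 0.1 0 0 0.182;-0.551 -0.204 0.1 0 0 0.182;-0.551 -0.204 0.1 0 0 0.182;-0.551 -0.204 0.1 0 0 0.182;-0.551 -0.204 0.1 0 0 0.182"
  gripper: 0.68

```text
t: 26.9
tcp_pos: [0.5317, -0.0791, 0.1401]
ee_rot: [-3.064, 0.679, -0.0]
contact_force: [0.7, -0.7, -0.9]
finger_gap: 0.0577
```

```bash
python3 plan.py .5295 -.0788 .046 -25
```

```text
t 26.9 pos [ 0.5317 -0.0791  0.1401] F [ 0.7 -0.7 -0.9] gap 0.0577 q7 -0.58 jaw az -25.0
inc [-0.008  0.004  0.376] [-0.0011  0.0002  0.0001] rows 2.0
```

>>> send_rows:
  increments: "-0.006 0.002 0.1 0 0 0;-0.006 0.002 0.22 0 0 0;-0.006 0.002 0.33 0 0 0;-0.006 0.002 0.376 0 0 0;-0.006 0.002 0.376 0 0 0;-0.006 0.002 0.376 0 0 0"

```text
t: 27.5
tcp_pos: [0.5312, -0.0788, 0.0465]
ee_rot: [-3.064, 0.678, -0.002]
contact_force: [0.3, -0.6, 0.7]
finger_gap: 0.058
```

>>> send_rows:
  increments: "0 0 0 0 0 0;0 0 0 0 0 0;0 0 0 0 0 0;0 0 0 0 0 0;0 0 0 0 0 0;0 0 0 0 0 0;0 0 0 0 0 0"
  gripper: 0.2

```text
t: 28.2
tcp_pos: [0.5317, -0.0788, 0.0479]
ee_rot: [-3.064, 0.678, -0.005]
contact_force: [-1.0, -0.6, 5.9]
finger_gap: 0.0329
```

>>> send_rows:
  increments: "0 0 -0.1 0 0 0;0 0 -0.25 0 0 0;0 0 -0.45 0 0 0;0 0 -0.5 0 0 0;0 0 -0.5 0 0 0"

```text
t: 28.7
tcp_pos: [0.5329, -0.0795, 0.1755]
ee_rot: [-3.063, 0.679, -0.015]
contact_force: [0.4, 0.1, -2.2]
finger_gap: 0.0331
```

```bash
python3 plan.py .6715 .0785 .16 2;  python3 -c "
from workcell import camera
import cv2
cv2.imwrite('pics/g12.png',cv2.resize(camera('scene')[100:260,140:340],None,fx=3.5,fy=3.5))"
```

```text
t 28.7 pos [ 0.5329 -0.0795  0.1755] F [ 0.4  0.1 -2.2] gap 0.0331 q7 -0.56 jaw az -25.0
inc [ 0.235 -0.806  0.069] [-0.0014 -0.0031 -0.1499] rows 5.0
```

View pics/g12.png

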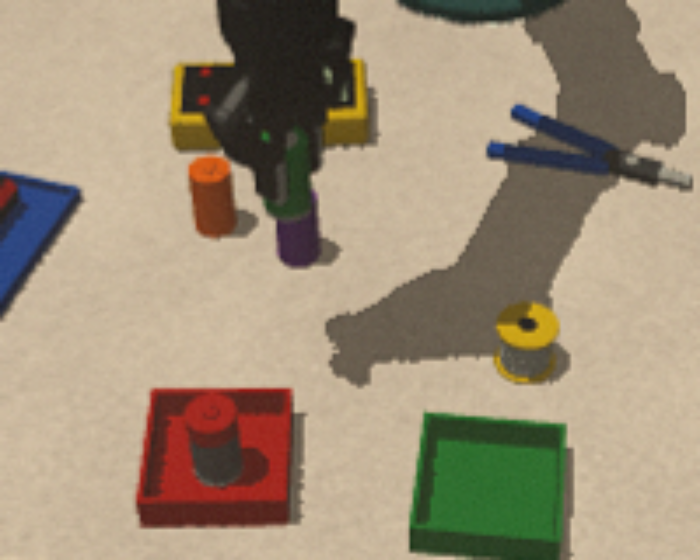

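The green cell is held at about (290,175), and the purple and orange look-alikes haven't moved. Moving to the green tub.

>>> send_rows:
  increments: "0.235 -0.806 0 0 -0.003 -0.15;0.235 -0.806 0.03 0 -0.003 -0.15;0.235 -0.806 0.06 0 -0.003 -0.15;0.235 -0.806 0.07 0 -0.003 -0.15;0.235 -0.806 0.07 0 -0.003 -0.15;0.235 -0.806 0.07 0 -0.003 -0.15;0.235 -0.806 0.07 0 -0.003 -0.15"

```text
t: 29.45
tcp_pos: [0.6677, 0.0768, 0.1549]
ee_rot: [-3.139, -0.054, 0.013]
contact_force: [-0.3, 0.4, -1.1]
finger_gap: 0.033
```

```bash
python3 plan.py .6715 .0785 .0535 2
```

```text
t 29.45 pos [0.6677 0.0768 0.1549] F [-0.3  0.4 -1.1] gap 0.033 q7 -0.42 jaw az 2.0
inc [ 0.019 -0.005  0.405] [-0.0008  0.0026 -0.0001] rows 3.0
```

>>> send_rows:
  increments: "0.016 -0.006 0.1 0 0.002 0;0.016 -0.006 0.22 0 0.002 0;0.016 -0.006 0.33 0 0.002 0;0.016 -0.006 0.37 0 0.002 0;0.016 -0.006 0.39 0 0.002 0;0.016 -0.006 0.4 0 0.002 0;0.016 -0.006 0.407 0 0.002 0;0.016 -0.006 0.407 0 0.002 0"

```text
t: 30.25
tcp_pos: [0.6715, 0.0787, 0.0542]
ee_rot: [-3.139, -0.054, 0.0]
contact_force: [0.5, -0.8, -1.6]
finger_gap: 0.0332
```

>>> send_rows:
  increments: "0 0 0.005 0 0 0;0 0 0.009 0 0 0;0 0 0.009 0 0 0;0 0 0.009 0 0 0"

```text
t: 30.65
tcp_pos: [0.6716, 0.0788, 0.052]
ee_rot: [-3.139, -0.054, 0.0]
contact_force: [-1.4, 0.7, -0.6]
finger_gap: 0.0334
```

>>> send_rows:
  increments: "0 0 0 0 0 0;0 0 0 0 0 0;0 0 0 0 0 0;0 0 0 0 0 0;0 0 0 0 0 0;0 0 0 0 0 0"
  gripper: 0.6

```text
t: 31.25
tcp_pos: [0.6716, 0.0788, 0.0521]
ee_rot: [-3.139, -0.054, 0.0]
contact_force: [0.8, 0.3, -0.8]
finger_gap: 0.0511
```

>>> send_rows:
  increments: "0 0 -0.1 0 0 0;0 0 -0.3 0 0 0;0 0 -0.5 0 0 0;0 0 -0.7 0 0 0;0 0 -0.9 0 0 0;0 0 -0.9 0 0 0;0 0 -0.9 0 0 0;0 0 -0.9 0 0 0"

```text
t: 32.05
tcp_pos: [0.6705, 0.0777, 0.2756]
ee_rot: [-3.139, -0.054, 0.004]
contact_force: [0.7, 0.2, -0.4]
finger_gap: 0.051
```

```bash
python3 -c "
from workcell import camera,state
import cv2
cv2.imwrite('pics/g13.png',cv2.resize(camera('scene')[80:280,60:460],None,fx=2,fy=2,interpolation=cv2.INTER_CUBIC))
cv2.imwrite('pics/g13t.png',cv2.resize(camera('top'),None,fx=1.5,fy=1.5))
print(state()['contact_force'],state()['qd'].round(3))"
```

```text
[ 0.94769794  0.20741849 -0.55882871] [-0.001  0.005  0.001 -0.004 -0.    -0.002 -0.001]
```

View pics/g13.png

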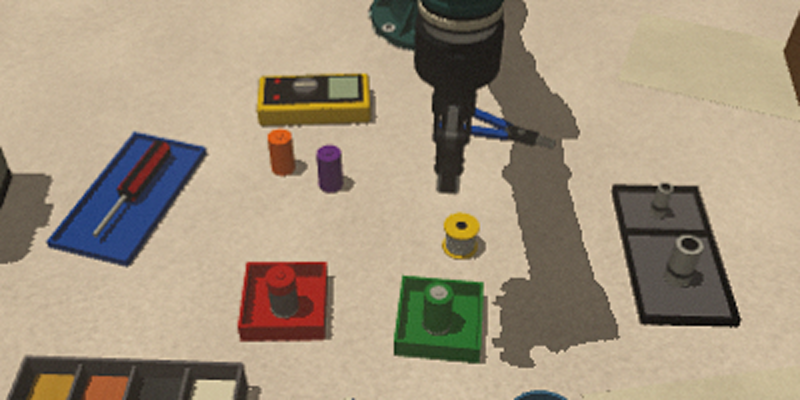

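View pics/g13t.png

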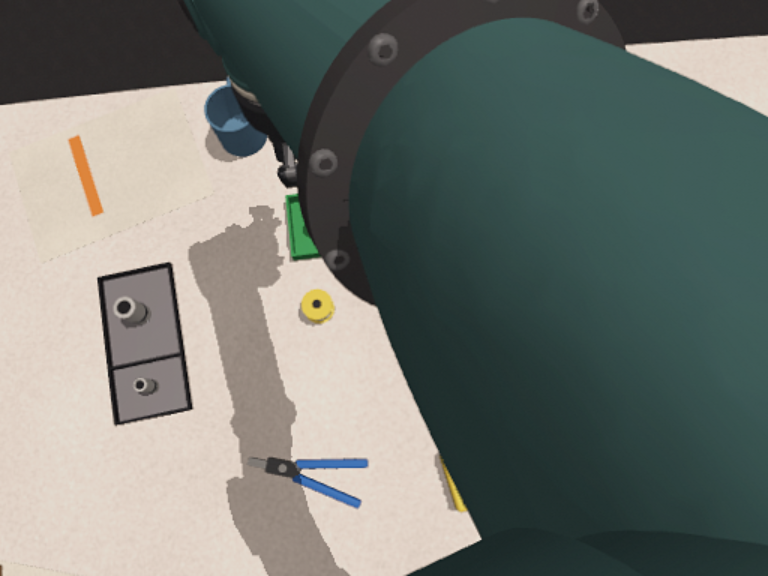

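In the scene view all five items are where they belong:
- spent cell upright at (282,290)
- good cell upright at (438,308)
- screwdriver at (130,190)
- sockets at (664,195) and (687,255)

The reel at (461,235) and the orange and purple look-alikes are unmoved. The arm is clear, so I'm handing in.

```bash
python3 -c "
from workcell import sign_off
print(sign_off())"
```

```text
the job is handed in; nothing more can be done
None
```

All five items were put away in the order asked, and I handed the job in at about 32 s of the 128 s allowed. The large socket stands in the larger bay and the small socket in the smaller bay. The screwdriver lies flat and lengthwise in the blue tray, the spent cell stands in the red tub and the good cell in the green tub.

The last scene picture showed everything in place, with the solder reel and the orange and purple look-alikes not visibly moved. The gripper was clear at 0.28 m height, and contact forces at the end of each move stayed under about 7 N.

- **Final top view:** the arm hid both cells and the screwdriver, so their final check comes from the scene camera only. The screwdriver was also seen from above right after it was placed.
- **Camera disagreement:** the two cameras differed by up to about 5 mm in x. I used values between them or within a few mm of both, which was well inside the margins.

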